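# Line up the power resistors in the fence tray

## Robot

A 6-joint arm with a two-finger parallel gripper is mounted at the origin on a cart in front of the work surface, level with it; the furniture and walls round the work are solid. World frame = base frame: x ahead of the robot, y to its left, z up, the work surface at z = 0. Lengths are in mm, angles in rad, forces in N, time in s.
With the tool pointing down it reaches from about 375 to 750 mm from the base axis. Payload 9 kg.
Tool frame: the origin (TCP) lies at the very end of the fingers, on their centre line; the grasp point (between the pads) lies 19 mm behind it; z points along the fingers, y is the line along which they close (so a half turn about z gives the same grasp; the last joint's range is limited). The gripper opens to 85 mm and grips with 20 to 120 N. Pads are 22 mm wide; open, the fingers measure 114 mm over their backs; the gripper's body (76 mm by 85 mm) begins 54 mm behind the grasp point. The pads swing forward as they close: fully open they stand 13 mm farther back than shut.
Start: joints at [-1.49, 0.104, 0.097, 1.564, 0, 1.353], TCP at [176.634, -573.443, 231.331] pointing down, gripper open.
Joint ranges: [-2.99, 2.99], [-0.84, 1.86], [-1.1, 1.16], [-1.84, 2.11], [-1.51, 1.56], [-3.14, 3.14]. Speed limits (rad/s): [2.22, 2.22, 2.57, 3.14, 3.14, 3.14].

## Interface

Orientations are given as a rotation vector (axis times angle).
In Python, from workcell import r gives the robot as it stands.
- The arm moves only by the shell command python3 -m creep 'ROWS' [OPENING] [FORCE]. ROWS is JSON, a list of rows, each a list of 2 entries, a list of its own where there are three numbers: the shift along the tool's x, y, z in cm, then the turn about the tool's z in degrees. A call has 1 to 10 rows; each row shifts and turns the commanded pose from where the row before left it, along the tool's axes as they then stand; what a row does not reach is not made up. A row lasts 1/12 s, in which the tool goes at most 41.7 mm and 7.16 degrees, less where a joint would pass 70% of its speed; a pose out of reach is approached as far as the arm can. A call is refused whole if a number of a shift passes 4.17 or a number of a turn 7.16, either way. A call with a gripper value outside its range is refused whole. OPENING is the closure, from -1 (fully open) to 1 (shut), so that 0 is half open, set as the call begins (- or left out, the last holds). The fingers move at their own pace and stop on an object; FORCE is the grip in N (left out, the last holds). Time passes only in rows, so rows that do not move let the fingers close. It gives the time, the measured TCP pose, the force, the opening and the grip force at its end, in the units of the state.
- r.get_obs(): the state, without advancing time (a new reading comes with each control period).
- r.capture(name): name is "side" or "top" or "wrist"; returns the picture (420x560x3 uint8, red, green, blue); there is no depth.
- r.camera_info(name): a dict with "fovy" (degrees; the focal length in pixels is half the picture's height over the tangent of half this angle, whatever the lens; pixels are square), "cx", "cy" (the principal point, pixels), "camera_from_world" (4x4, takes a point from world to camera coordinates); the wrist camera has in their place "mount" (4x4, takes a point from camera to tool coordinates, whose origin is the TCP and whose axes are the flange's). Camera axes: x right, y down, z forward; pixel columns grow to the right and rows downward; lengths in mm; the calibration is good to about 2 mm. A picture is of the moment at which its call begins: read the wrist's pose just before it. camera_info takes no time and is no camera call.
- r.hand_in(): hands the job in; it is judged then, once.
Trained networks look in the newest picture that a camera, given by its name, has taken for a name from the list of things; names that differ only in an ending like _2 or _b are one class to them, and where a whole thing is asked for, a point or a joint stands for the part that bears it (a point fixed in the world has none). Each returns a list of dicts, best first, with "confidence" (0 to 1); they miss things now and then, are a little off and sometimes report something else, mostly with a low value. They report only what shows in the picture. A call takes as long as a camera call. They do not tell look-alikes from the thing itself.
- r.spot_in(query, camera): "bbox" ([left, top, right, bottom] in pixels, round what is visible of it).
- r.place_of(query, camera): "at" ([column, row] in pixels: a listed point, or the origin of a listed thing).
The state is a dict: "t": time; "joint_positions": joint angles; "qvel": joint speeds; "effort": joint torques, N m; "tcp_pos": TCP position; "tcp_rot": TCP orientation; "force": force on the tool from outside, world axes, zero at the start; "ft_torque": the same for the moment, N m; "finger_gap": finger opening in mm; "grip_force": force on a finger pad.
Only numpy, scipy, OpenCV 4.12 (cv2) and the standard library are available. Lean on these libraries where they do the work, as an engineer would, in place of code of your own. Each camera call takes 0.05 s, during which the arm holds its last target. There are 200 camera calls.

## Task

Three beige power resistors lie scattered in the tilting tray with the red handle. Raise that handle and keep the tray tilted until all three have slid down against the aluminium fence at the hinged side, then lower the tray gently until it is fully level and let go, leaving them in one row with their long sides along the fence. Leave the other tray, with the yellow handle, down.

Things in the scene. Friction and masses are not known exactly. Their poses are not given: they have to be found in the camera images.
- kit_tray (a joint): tilt (rad) of the grey tray with the red handle: 0 level, growing as the handle rises, stop at 0.8. Inside 140 mm deep x 232 mm wide, lips 14 mm high; 0.4 kg. It is hinged along its fence side, nearest the robot, on a fixed stand; about 3 N at the handle raises it; let go, it falls back. The resistors start to slide at 0.15 to 0.25; held at 0.4 to 0.5 they surely slide, within a second.
- kit_tray_fence (a point): foot of the fence's inner face, at mid-length, on the tray's floor (18 mm above the bench when level). The fence is an aluminium wall 6 mm thick, 30 high, 240 long. x runs along the floor from the fence to the handle, y along the fence, z up; the axes turn with the tray. The hinge axis is parallel to y through x = -6 mm, z = -6 mm.
- kit_tray_handle (a point): middle of the red handle, a round bar of diameter 10 mm parallel to the fence, straight for 84 mm between two legs, above the tray's far edge: 50 mm above the floor, 68 mm above the bench when level, at x = 142, y = 0, z = 50 mm in the fence's frame; same axes. Gripped across x from straight above, fingertips at most 30 mm below its middle, it turns freely between them as the tray tilts.
- resistor_1: beige aluminium-clad power resistor with a short lead at each end, lying in the tray with the red handle. Body 28 mm wide x 50 long x 16 high, 66 mm long over the leads, about 35 g. Origin at the centre of its underside, y along its length, z up.
- resistor_2: beige aluminium-clad power resistor with a short lead at each end, lying in the tray with the red handle. Body 28 mm wide x 50 long x 16 high, 66 mm long over the leads, about 35 g. Origin at the centre of its underside, y along its length, z up.
- resistor_3: beige aluminium-clad power resistor with a short lead at each end, lying in the tray with the red handle. Body 28 mm wide x 50 long x 16 high, 66 mm long over the leads, about 35 g. Origin at the centre of its underside, y along its length, z up.
- spare_tray (a joint): tilt of the other tray, the same but for a yellow handle; it holds a black finned heat sink and a metal coaxial tee. 0 level and down. The two trays may stand either way round, left or right of the robot.
Mind the look-alikes: they are no part of the job. What is shaped like the resistor_1 but blue is not meant. Leave any green look-alike of the resistor_2 alone.

How it is judged:
By the outcome, as a careful person would: the job done as asked, in the order asked, and still so for the second after the job is handed in, with the robot touching nothing.
It also fails if it takes over 35 s, if anything falls off the work surface, if the arm or the gripper's body presses on something with over 40 N, if the wrist force passes 120 N, or if a joint passes its speed limit or range.

## Working session

There is one attempt and no reset: what is moved stays moved. The work goes in short steps, Python scripts to look and compute and a shell command to move; the robot and the scene stay as the last step left them, time stands still between calls to the robot, and variables do not carry over. Pictures are saved under pics/ and viewed, at most 10 in all, crops included, and the job is handed in when it is done.

```bash
mkdir -p pics
cat > h.py <<'E'
from workcell import r
import numpy as np, cv2
from scipy.spatial.transform import Rotation as R
def ray(cam,px):
    i=r.camera_info(cam); f=210/np.tan(np.radians(i['fovy'])/2)
    d=np.array([(px[0]-i['cx'])/f,(px[1]-i['cy'])/f,1])
    M=np.linalg.inv(np.array(i['camera_from_world'])); return M[:3,3],M[:3,:3]@d
def atz(cam,px,z):
    o,d=ray(cam,px); return o+d*(z-o[2])/d[2]
def proj(cam,p):
    i=r.camera_info(cam); f=210/np.tan(np.radians(i['fovy'])/2)
    c=np.array(i['camera_from_world'])@np.append(p,1); return [f*c[0]/c[2]+i['cx'],f*c[1]/c[2]+i['cy']]
def save(cam,n): cv2.imwrite('pics/'+n,r.capture(cam)[:,:,::-1])
E
python3 - <<'E'
from h import *
print(r.camera_info('top'),r.camera_info('side'))
a=r.capture('top');b=r.capture('side')
im=np.vstack([a,b])[:,:,::-1]
cv2.imwrite('pics/top.png',a[:,:,::-1]);cv2.imwrite('pics/side.png',b[:,:,::-1])
for c in ('top','side'):
  for q,z in (('kit_tray_handle',68),('kit_tray_fence',18),('resistor_1',18)):
    for d in r.place_of(q,c): print(c,q,np.round(d['at']),round(d['confidence'],2),np.round(atz(c,d['at'],z)))
o=r.get_obs();print(o['t'],o['tcp_pos'],o['tcp_rot'],R.from_rotvec(o['tcp_rot']).as_matrix().round(3),o['finger_gap'],o['force'])
E
```

```text
{'fovy': 52.07912326949187, 'cx': 281.3490287213167, 'cy': 208.75596467295497, 'camera_from_world': array([[-2.02089897e-02, -9.99751632e-01,  9.39526461e-03,
        -7.78069077e+01],
       [-9.97754522e-01,  1.95666556e-02, -6.40551378e-02,
         5.47913814e+02],
       [ 6.38553947e-02, -1.06686574e-02, -9.97902134e-01,
         8.86784494e+02],
       [ 0.00000000e+00,  0.00000000e+00,  0.00000000e+00,
         1.00000000e+00]])} {'fovy': 46.37314377472935, 'cx': 272.37958575127925, 'cy': 204.69949481165577, 'camera_from_world': array([[ 9.97575103e-01, -6.90645784e-02,  8.60223295e-03,
        -5.41356811e+02],
       [-3.89306581e-02, -6.56181290e-01, -7.53598380e-01,
         8.39211935e+00],
       [ 5.76915787e-02,  7.51436091e-01, -6.57278847e-01,
         1.11999645e+03],
       [ 0.00000000e+00,  0.00000000e+00,  0.00000000e+00,
         1.00000000e+00]])}
top kit_tray_handle [209. 220.] 0.95 [524.  55.  68.]
top kit_tray_fence [203. 287.] 0.76 [387.  77.  18.]
top resistor_1 [241. 249.] 0.77 [464.  -3.  18.]
top resistor_1 [203. 174.] 0.77 [624.  75.  18.]
top resistor_1 [177. 241.] 0.73 [483. 131.  18.]
top resistor_1 [210. 251.] 0.69 [461.  62.  18.]
top resistor_1 [174. 145.] 0.52 [686. 136.  18.]
side kit_tray_handle [260. 164.] 0.67 [517.  48.  68.]
side kit_tray_fence [205. 174.] 0.84 [385.  81.  18.]
side resistor_1 [236. 176.] 0.55 [458.  72.  18.]
side resistor_1 [244. 160.] 0.55 [480. 135.  18.]
side resistor_1 [325. 164.] 0.52 [682. 108.  18.]
side resistor_1 [236. 202.] 0.49 [457. -27.  18.]
0.4 [ 176.63216874 -573.3957302   231.21680236] [-3.10650365e+00 -4.67616111e-01  3.59771447e-06] [[ 0.956  0.294 -0.   ]
 [ 0.294 -0.956  0.   ]
 [ 0.    -0.    -1.   ]] 85.5670034298879 [-0.42624264 -0.29219089 -0.67684333]
```

View pics/top.png

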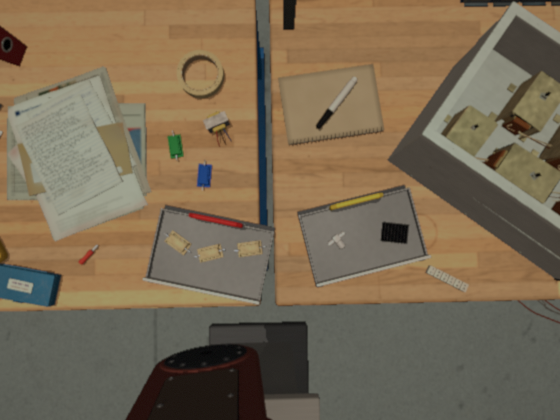

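View pics/side.png

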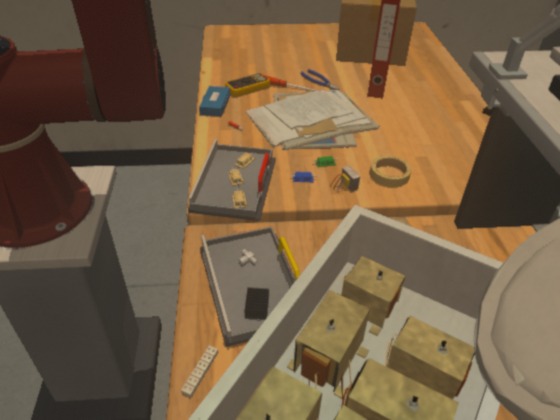

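The top picture shows the kit tray on the left with its red handle from (190,217) to (243,226). Beige resistors sit at about (177,241), (210,251) and (248,249). The blue and green look-alikes lie outside the tray, and the yellow-handled tray is on the right. The side view agrees. Next I'll refine the handle position by colour.

Run:
```python
from h import *
E={}
for c,(x0,y0,x1,y1) in (('top',(180,205,252,235)),('side',(250,140,280,200))):
    im=cv2.imread(f'pics/{c}.png'); hsv=cv2.cvtColor(im,cv2.COLOR_BGR2HSV)
    m=((hsv[...,0]<8)|(hsv[...,0]>172))&(hsv[...,1]>150)&(hsv[...,2]>70)
    k=np.zeros_like(m);k[y0:y1,x0:x1]=1;m&=k.astype(bool)
    p=np.argwhere(m)[:,::-1].astype(float)
    ctr,(w,hh),a=cv2.minAreaRect(p.astype(np.float32))
    mu=p.mean(0);d=np.linalg.svd(p-mu,full_matrices=False)[2][0];s=(p-mu)@d
    E[c]=(ctr,mu+d*s.min(),mu+d*s.max());print(c,len(p),np.round(ctr),w,hh,np.round(E[c][1]),np.round(E[c][2]))
    for q in E[c]: print(np.round(atz(c,q,68)))
def tri(a,b):
    (o,d),(p,e)=ray('top',a),ray('side',b)
    t=np.linalg.lstsq(np.c_[d,-e],p-o,rcond=None)[0];u=o+d*t[0];v=p+e*t[1];return (u+v)/2,np.linalg.norm(u-v)
print(tri(E['top'][0],E['side'][0]))
im=cv2.imread('pics/top.png');
a=cv2.resize(im[195:310,140:290],None,fx=5,fy=5,interpolation=cv2.INTER_CUBIC);cv2.imwrite('pics/c1.png',a)
```

```text
top 255 [216. 220.] 54.3378791809082 4.889012813568115 [189. 214.] [242. 226.]
[523.  43.  68.]
[536.  95.  68.]
[511. -10.  68.]
side 168 [263. 172.] 6.350780963897705 39.03316116333008 [267. 153.] [258. 191.]
[521.  18.  68.]
[535.  93.  68.]
[507. -49.  68.]
(array([523.3115895 ,  45.75806572,  47.15295162]), np.float64(1.7842760360465773))
```

View pics/c1.png

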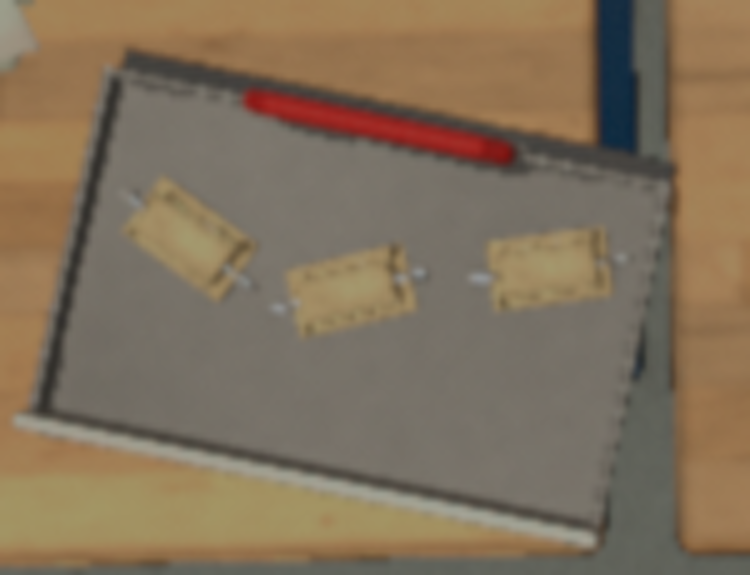

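The zoom confirms the red bar from crop pixel (250,98) to (507,155). Handle and fence both run at about 13.4°, and the handle's middle is about (523,43,68). The fence estimate plus 142 mm gives (525,44), so the two agree. I'll move over at height now.

```bash
python3 -m creep '[[[2.56,-2.44,0],0],[[2.56,-2.44,0],0],[[2.56,-2.44,0],0],[[2.56,-2.44,0],0],[[2.56,-2.44,0],0],[[2.56,-2.44,0],0],[[2.56,-2.44,0],0],[[2.56,-2.44,0],0],[[2.56,-2.44,0],0],[[2.56,-2.44,0],0]]' -1 40
python3 -m creep '[[[2.56,-2.44,0],0],[[2.56,-2.44,0],0],[[2.56,-2.44,0],0],[[2.56,-2.44,0],0],[[2.56,-2.44,0],0],[[2.56,-2.44,0],0],[[2.56,-2.44,0],0],[[2.56,-2.44,0],0],[[2.56,-2.44,0],0],[[2.56,-2.44,0],0]]'
python3 -m creep '[[[0,0,0],-6.6],[[0,0,0],-6.6],[[0,0,0],-6.6],[[0,0,0],-6.6],[[0,0,0],-6.6],[[0,0,0],-6.6],[[0,0,0],-6.6],[[0,0,0],-6.6],[[0,0,0],-6.6],[[0,0,0],0]]'
cat >> h.py <<'E'
def togo(w):
    o=r.get_obs();M=R.from_rotvec(o['tcp_rot']).as_matrix()
    print('t',o['t'],'tcp',np.round(o['tcp_pos'],1),'yaw of y',np.degrees(np.arctan2(M[1,1],M[0,1])).round(1),'F',np.round(o['force'],1),'gap',o['finger_gap'],o['grip_force']);print('tool shift cm',(M.T@(np.array(w)-o['tcp_pos'])/10).round(2))
E
python3 -c "
from h import *
togo([523,43,130])"
```

```text
t: 1.23
tcp_pos: [350.0, -263.4, 231.5]
tcp_rot: [3.106, 0.467, 0.001]
force: [1.6, 0.1, 0.6]
finger_gap: 85.2
grip_force: 0.0
t: 2.07
tcp_pos: [522.9, 45.5, 231.4]
tcp_rot: [3.106, 0.468, 0.001]
force: [0.5, -1.0, 0.9]
finger_gap: 85.5
grip_force: 0.0
t: 2.9
tcp_pos: [522.3, 43.7, 231.3]
tcp_rot: [2.462, 1.952, 0.0]
force: [0.7, -0.1, 0.1]
finger_gap: 85.6
grip_force: 0.0
t 2.9 tcp [522.3  43.7 231.3] yaw of y -13.2 F [ 0.7 -0.1  0.1] gap 85.62632805517786 0.0
tool shift cm [-0.05  0.08 10.13]
```

Check with the wrist camera before descending.

Run:
```python
from h import *
o=r.get_obs();im=r.capture('wrist');i=r.camera_info('wrist')
cv2.imwrite('pics/w1.png',im[:,:,::-1])
M=R.from_rotvec(o['tcp_rot']).as_matrix();m=np.array(i['mount']);f=210/np.tan(np.radians(i['fovy'])/2)
def wz(px,z):
    d=M@m[:3,:3]@np.array([(px[0]-i['cx'])/f,(px[1]-i['cy'])/f,1]);q=o['tcp_pos']+M@m[:3,3];return q+d*(z-q[2])/d[2]
for d in r.place_of('kit_tray_handle','wrist'):print(d,wz(d['at'],68).round(1))
h=cv2.cvtColor(im,cv2.COLOR_RGB2HSV);k=(((h[...,0]<8)|(h[...,0]>172))&(h[...,1]>150)&(h[...,2]>60)).astype(np.uint8)
n,l,s,c=cv2.connectedComponentsWithStats(k);j=1+s[1:,4].argmax();p=np.argwhere(l==j)[:,::-1].astype(np.float32)
b=cv2.boxPoints(cv2.minAreaRect(p));print(s[j],c[j],wz(c[j],68).round(1));print([wz(x,68).round() for x in b])
```

```text
[276 140  10 102 809] [280.48702101 190.90729295] [523.6  48.7  68. ]
[array([530.,  99.,  68.]), array([538.,  97.,  68.]), array([517.,  -5.,  68.]), array([507.,  -3.,  68.])]
```

View pics/w1.png

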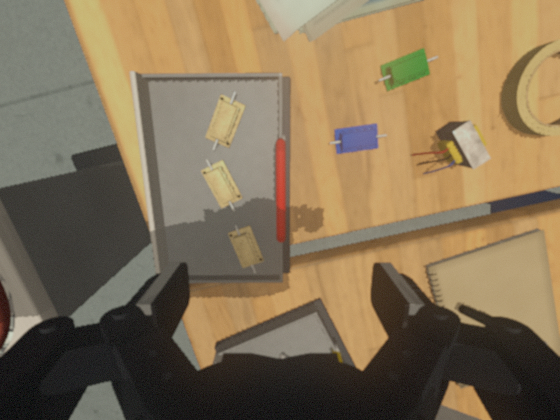

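The wrist view shows the bar vertical in the picture at column 281, rows 140–242. The yaw is therefore aligned, and the handle's centre is about (523.5,46). Descending.

```bash
python3 -c "
from h import *
togo([523.5,46,49])"
python3 -m creep '[[[0.3,0.07,2],0],[[0,0,3],0],[[0,0,3],0],[[0,0,3],0],[[0,0,2.5],0],[[0,0,2],0],[[0,0,1.6],0],[[0,0,1.1],0],[[0,0,0],0]]'
python3 -c "
from h import *
togo([523.5,46,49])"
```

```text
t 3.0 tcp [522.3  43.7 231.3] yaw of y -13.7 F [ 0.  -0.1  0.4] gap 85.37034879013564 0.0
tool shift cm [ 0.26  0.06 18.23]
t: 3.75
tcp_pos: [522.1, 46.7, 46.9]
tcp_rot: [-2.467, -1.941, 0.004]
force: [-0.5, -0.9, 0.5]
finger_gap: 85.5
grip_force: 0.0
t 3.75 tcp [522.1  46.7  46.9] yaw of y -13.6 F [-0.5 -0.9  0.5] gap 85.46926163935642 0.0
tool shift cm [-0.03  0.15 -0.21]
```

```bash
python3 -m creep '[[[0,0.1,-0.1],0],[[0,0,0],0],[[0,0,0],0],[[0,0,0],0],[[0,0,0],0],[[0,0,0],0],[[0,0,0],0],[[0,0,0],0]]' 1 30
python3 - <<'E'
from h import *
togo([523.5,46,49])
p=np.array([148,56.]);z=None
prev=p
for k in range(1,13):
    th=0.5*(1-np.cos(np.pi*k/12))/2
    q=np.array([p[0]*np.cos(th)-p[1]*np.sin(th),p[0]*np.sin(th)+p[1]*np.cos(th)])
    print(k,((q-prev)/10).round(2),(q-p).round(1));prev=q
E
```

```text
t: 4.42
tcp_pos: [523.8, 46.4, 50.7]
tcp_rot: [-2.466, -1.945, 0.002]
force: [-7.4, 0.2, 7.6]
finger_gap: 8.9
grip_force: 29.5
t 4.4167 tcp [523.8  46.4  50.7] yaw of y -13.5 F [-7.4  0.2  7.6] gap 8.903856782302766 29.505541026592255
tool shift cm [-0.05 -0.02  0.17]
1 [-0.05  0.13] [-0.5  1.3]
2 [-0.15  0.37] [-2.   4.9]
3 [-0.25  0.58] [-4.5 10.7]
4 [-0.36  0.73] [-8.1 18. ]
5 [-0.47  0.83] [-12.9  26.3]
6 [-0.56  0.86] [-18.5  34.9]
7 [-0.61  0.82] [-24.6  43.1]
8 [-0.62  0.73] [-30.8  50.3]
9 [-0.57  0.59] [-36.5  56.2]
10 [-0.45  0.43] [-41.   60.6]
11 [-0.29  0.26] [-43.9  63.2]
12 [-0.1   0.09] [-45.   64.1]
```

```bash
python3 -m creep '[[[0,-0.05,-0.13],0],[[0,-0.15,-0.37],0],[[0,-0.25,-0.58],0],[[0,-0.36,-0.73],0],[[0,-0.47,-0.83],0],[[0,-0.56,-0.86],0],[[0,-0.6,-0.82],0]]'
python3 -m creep '[[[0,-0.62,-0.73],0],[[0,-0.57,-0.59],0],[[0,-0.45,-0.43],0],[[0,-0.29,-0.26],0],[[0,0,0],0],[[0,0,0],0],[[0,0,0],0],[[0,0,0],0],[[0,0,0],0],[[0,0,0],0]]'
python3 -m creep '[[[0,0,0],0],[[0,0,0],0],[[0,0,0],0],[[0,0,0],0],[[0,0,0],0],[[0,0,0],0]]'
python3 - <<'E'
from h import *
a=r.capture('top')[:,:,::-1];b=r.capture('side')[:,:,::-1]
A=cv2.resize(a[195:315,140:290],None,fx=4,fy=4);B=cv2.resize(b[120:220,180:290],None,fx=2,fy=2)
c=np.zeros((480,600+200,3),np.uint8);c[:480,:600]=A;c[:200,600:]=B[:,:200]
cv2.imwrite('pics/t2.png',c)
togo([523.5,46,49])
E
```

```text
t: 5.0
tcp_pos: [500.3, 51.8, 94.5]
tcp_rot: [2.467, 1.945, -0.001]
force: [-2.6, -1.3, -4.4]
finger_gap: 8.9
grip_force: 29.2
t: 5.83
tcp_pos: [482.8, 55.8, 114.4]
tcp_rot: [2.466, 1.944, 0.001]
force: [1.6, -4.2, -0.0]
finger_gap: 8.7
grip_force: 29.8
t: 6.33
tcp_pos: [482.8, 55.8, 114.3]
tcp_rot: [2.466, 1.944, 0.001]
force: [1.7, -5.0, -0.4]
finger_gap: 8.6
grip_force: 29.8
t 6.4333 tcp [482.8  55.9 114.3] yaw of y -13.5 F [ 1.2 -6.1 -0.3] gap 8.63778703546097 29.80344593524933
tool shift cm [-0.01  4.17  6.54]
```

View pics/t2.png

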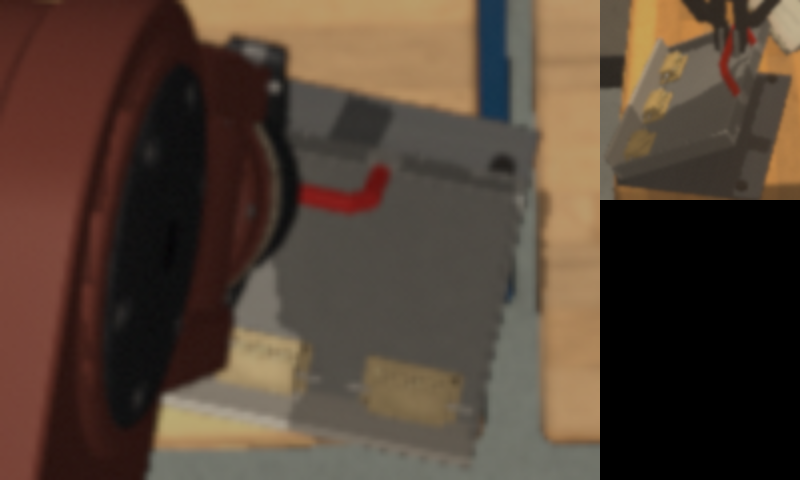

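The two visible resistors, at crop pixels (268,362) and (413,390), lie along the fence. The third is hidden under the arm in the top view, so I'll zoom the side view and check the wrist view.

Run:
```python
from h import *
b=r.capture('side')[:,:,::-1];w=r.capture('wrist')[:,:,::-1]
B=cv2.resize(b[125:225,180:270],None,fx=4.4,fy=4.4,interpolation=cv2.INTER_CUBIC)
c=np.zeros((440,796,3),np.uint8);c[:,:396]=B[:440,:396];W=cv2.resize(w,(400,300));c[:300,396:]=W
cv2.imwrite('pics/t3.png',c)
```

```text
(no output)
```

View pics/t3.png

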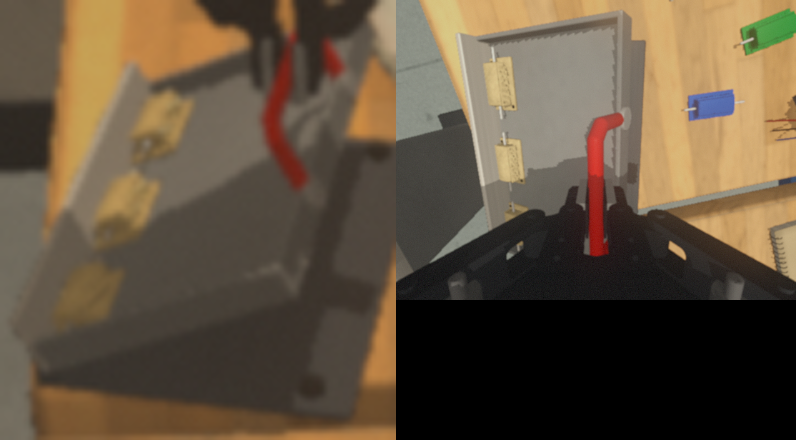

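All three resistors lie in one row against the fence: wrist crop (498,83), (510,160) and (515,213). I'll lower gently by reversing the arc at half speed.

```bash
python3 -m creep '[[[0,0.14,0.13],0],[[0,0.15,0.13],0],[[0,0.22,0.21],0],[[0,0.23,0.22],0],[[0,0.28,0.29],0],[[0,0.29,0.3],0],[[0,0.31,0.36],0],[[0,0.31,0.37],0],[[0,0.3,0.41],0],[[0,0.3,0.41],0]]'
python3 -m creep '[[[0,0.28,0.43],0],[[0,0.28,0.43],0],[[0,0.24,0.41],0],[[0,0.23,0.42],0],[[0,0.18,0.36],0],[[0,0.18,0.37],0],[[0,0.13,0.29],0],[[0,0.12,0.29],0],[[0,0.08,0.18],0],[[0,0.07,0.19],0]]'
python3 -m creep '[[[0,0.03,0.07],0],[[0,0.02,0.06],0],[[0,0,0.05],0],[[0,0,0.05],0],[[0,0,0],0],[[0,0,0],0],[[0,0,0],0]]'
python3 -c "
from h import *
togo([523.8,46.4,50.7])"
```

```text
t: 7.37
tcp_pos: [507.1, 50.3, 84.9]
tcp_rot: [2.467, 1.945, -0.0]
force: [-0.8, -5.2, -0.2]
finger_gap: 8.6
grip_force: 30.2
t: 8.2
tcp_pos: [523.9, 46.6, 51.4]
tcp_rot: [-2.466, -1.945, 0.0]
force: [-9.6, 0.9, 16.9]
finger_gap: 9.0
grip_force: 32.4
t: 8.78
tcp_pos: [523.9, 46.6, 51.2]
tcp_rot: [-2.466, -1.946, 0.001]
force: [-14.8, 0.8, 21.9]
finger_gap: 8.8
grip_force: 32.8
t 8.7833 tcp [523.9  46.6  51.2] yaw of y -13.5 F [-14.8   0.8  21.9] gap 8.802348720101183 32.828208804130554
tool shift cm [-0.02 -0.01  0.05]
```

The tray is on its stop, with the tool pushed up at 22 N. I'll relax that, open, wait, then back out upward.

```bash
python3 -m creep '[[[0,-0.03,-0.1],0],[[0,0,-0.04],0],[[0,0,0],0]]'
python3 -m creep '[[[0,0,0],0],[[0,0,0],0],[[0,0,0],0],[[0,0,0],0],[[0,0,0],0],[[0,0,0],0],[[0,0,0],0],[[0,0,0],0]]' -1
python3 -m creep '[[[0,0,-0.5],0],[[0,0,-1],0],[[0,0,-2],0],[[0,0,-3],0],[[0,0,-3],0],[[0,0,-3],0],[[0,0,-3],0],[[0,0,-2],0],[[0,0,-1],0],[[0,0,0],0]]'
python3 - <<'E'
from h import *
a=r.capture('side')[:,:,::-1];w=r.capture('wrist')[:,:,::-1]
c=np.zeros((440,796,3),np.uint8);c[:,:396]=cv2.resize(a[125:225,180:270],None,fx=4.4,fy=4.4,interpolation=cv2.INTER_CUBIC)[:440,:396];c[:300,396:]=cv2.resize(w,(400,300))
cv2.imwrite('pics/t4.png',c);togo([523.8,46.4,250])
E
```

```text
t: 9.03
tcp_pos: [523.8, 46.6, 51.4]
tcp_rot: [-2.466, -1.945, 0.001]
force: [-7.2, 0.1, 9.1]
finger_gap: 8.9
grip_force: 31.5
t: 9.7
tcp_pos: [524.4, 46.2, 50.7]
tcp_rot: [2.467, 1.945, 0.0]
force: [0.2, 0.4, 0.5]
finger_gap: 85.5
grip_force: 0.0
t: 10.53
tcp_pos: [525.5, 46.1, 238.7]
tcp_rot: [2.464, 1.943, 0.005]
force: [-0.4, -0.2, -0.6]
finger_gap: 85.1
grip_force: 0.0
t 10.6333 tcp [524.3  46.3 235.1] yaw of y -13.5 F [-1.1  0.4 -0.7] gap 85.47418856195719 0.0
tool shift cm [ 0.   -0.05 -1.49]
```

View pics/t4.png

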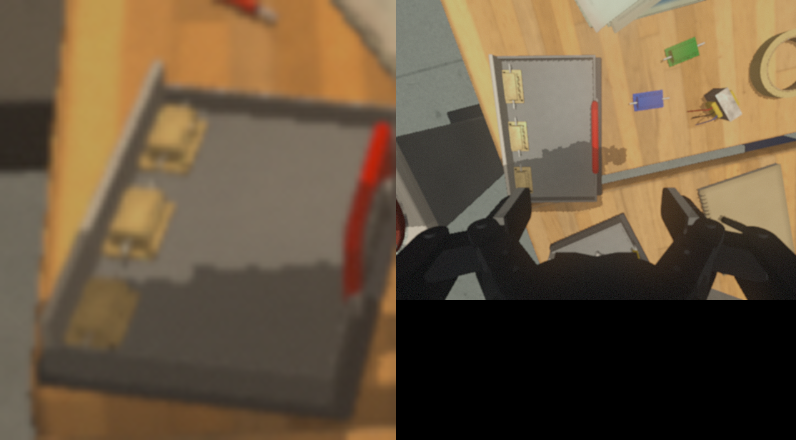

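The tray is level and clear of the gripper. All three resistors sit in one row along the fence: wrist crop (513,86), (518,136) and (523,178). The yellow-handled tray is untouched.

```bash
python3 -c "
from h import *
print(r.hand_in())"
```

```text
the job is handed in; nothing more can be done
None
```

The job is handed in at about 10.7 s: all three beige resistors lie in one row along the fence, the red-handled tray is level and released, and the yellow-handled tray was left down.

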